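# Pop open the soldering station's tip hatch

## Task

Open the spare-tip hatch of the soldering station, the wider of the two white units and the one with a round dial on its rear deck: with shut fingers press the hatch down at its thumb mark until it stops, only once, then take the hand away so that the hatch pops up by itself. Keep clear and watch for three seconds that it stays open; do not lift the hatch or push it back down, leave the other unit's hatch shut and leave the things standing around where they are.

Things in the scene. Friction and masses are not known exactly. Their poses are not given: they have to be found in the camera images.
- station: Soldering station, fixed: white box 130 mm deep (x), 110 mm wide (y), 70 mm high. Origin at the centre of its underside; x axis points from the hatch's free front edge to the rear deck, z up. A hatch 85 x 110 mm covers the front of the top, hinged at its rear edge along y (at x = 20 mm, z = 66 mm). The rear deck carries a round black dial 29 mm across, rising to 87 mm.
- station_hatch (a joint): Angle of the station's hatch, rad: 0 shut and latched, negative pressed in (firm stop at about -0.085), positive open (sprung, stops at 1.35, free edge then 150 mm above the bench). Push-push latch: pressed beyond about -0.055 and let go, it springs open within about 1.5 s; pressed all the way down again, it latches shut.
- station_press (a point): Thumb mark: flat grey ring 22 mm across on the hatch's top face, mid-width, 17 mm from the free front edge, 68 mm from the hinge line. The point is on the top face (70 mm above the bench when shut) and moves with the hatch. Pressing here takes 3 to 4 N over 6 mm, then meets the firm stop.
- filter: The other unit, fixed, to be left shut: white box of the same depth and height but 85 mm wide, with seven black vent slots and no dial on its rear deck. Origin and axes as for the station.
- filter_hatch (a joint): Hatch of the other unit, built and latched in the same way (85 x 85 mm): 0 shut, negative pressed in, positive open.
- cup_mid (a point): Paper cup, loose, upside down: 72 mm across at the bench, 92 mm high. The point is at its centre, half-way up.
- jar_mid (a point): Glass jar with a lid, loose: 52 mm across, 75 mm high. The point is at its centre, half-way up.
- brush_grip (a point): Brush, loose, lying flat, 170 mm long. The point is on its handle.
- bowl_mid (a point): Red plastic bowl, loose: 100 mm across the rim, 45 mm high. The point is at its centre, half-way up.
Mind the look-alikes: they are no part of the job. Leave any green or pink look-alike of the station alone.

How it is judged (in metres and radians):
On the way, in this order (a step that is already met when the one before it is completed fails the run):
1. the station's hatch is pressed in with the fingers (value of joint station_hatch below -0.05 rad and contact force between the fingers and station above 0.5 N), for 0.02 s.
2. the hatch has popped open and stays open for over a second, at rest and with no finger on it (value of joint station_hatch above 1.1 rad and velocity of joint station_hatch below 0.05 rad/s and contact force between the fingers and station below 0.1 N), for 1.2 s.
At the end, for the whole second after the job is handed in: The station's hatch stands open (beyond 1.1 rad) by its own spring, the other unit's hatch is still shut (within -0.03 to 0.05 rad), and cup, jar, brush and bowl are within 20 mm of where they began (value of joint station_hatch above 1.1 rad and value of joint filter_hatch between -0.03 and 0.05 rad and distance of each of cup_mid, jar_mid, brush_grip, bowl_mid from where it was at the start of the episode below 0.02 m); the robot touches nothing.
It fails at once if the fingers push the hatch back down after it has popped (value of joint station_hatch above 0.15 rad and velocity of joint station_hatch below -0.1 rad/s and contact force between the fingers and station above 0.5 N).
It fails at once if the fingers lever, hold or pinch the hatch when it is up (value of joint station_hatch above 1.15 rad and contact force between the fingers and station above 1 N).
It fails at once if the other unit's hatch is pressed in or opened (value of joint filter_hatch below -0.03 rad or value of joint filter_hatch above 0.05 rad).
It fails at once if a bystander is lifted, carried or shoved by more than 20 mm (distance of any of cup_mid, jar_mid, brush_grip, bowl_mid from where it was at the start of the episode above 0.02 m).
It also fails if it takes over 35 s, if anything falls off the work surface, if the arm or the gripper's body presses on something with over 40 N, if the wrist force passes 120 N, or if a joint passes its speed limit or range.

## Robot

A 7-joint arm with a two-finger parallel gripper is mounted at the origin on the work surface. World frame = base frame: x ahead of the robot, y to its left, z up, the work surface at z = 0. Lengths are in m, angles in degrees, forces in N, time in s.
With the tool pointing down it reaches from about 0.375 to 0.925 m from the base axis. Payload 3.1 kg.
Tool frame: the origin (TCP) lies midway between the tips of the shut fingers; the grasp point (between the pads) lies 19 mm behind it (grasp_offset is the z of the grasp point in the tool frame, in m); z points along the fingers, y is the direction in which the jaws open and shut (so a half turn about z gives the same grasp; the last joint's range is limited). The gripper opens to 85 mm and grips with 20 to 120 N. Pads are 22 mm wide; open, the fingers measure 114 mm over their backs; the gripper's body (76 mm by 85 mm) begins 54 mm behind the grasp point. The pads swing forward as they close: fully open they stand 13 mm farther back than shut.
Start: joints at [63.094, 21.939, 2.515, 91.553, -1.026, 66.532, -2.859], TCP at [0.236, -0.606, 0.231] pointing down, gripper open.
Joint ranges: [-149.38, 149.38], [-23.57, 123.04], [-84.95, 90], [0, 143.3], [-89.99, 269.99], [3.08, 112.72], [-163.45, 163.45]. Speed limits (degrees/s): [159.86, 159.86, 180, 180, 180, 180, 180].

## Interface

Orientations are given as a 3x3 rotation matrix whose columns are the frame's x, y, z axes.
In Python, from cell import goto, move_straight, goto_joints, grip, dwell, solve_ik, snapshot, camera_model, MotionError, finish_job, current_time_s, current_joint_positions, current_dq, current_joint_torque, current_position, current_orientation, current_wrist_force, current_wrist_torque, current_grip_width, grasp_offset gives the robot as it stands. Calls block until the motion is done:
- goto(position, orientation): joint-space move of the TCP to a pose.
- move_straight(position, attitude=None, v=0.15, stop_force=None): straight line of the TCP; attitude=None keeps the orientation; v is the mean speed in m/s. With stop_force (N) it stops when the force on the tool has changed by that much, and returns True; else False.
- goto_joints(angles): joint-space move.
- grip(opening, force=None): opening from 0.0 (shut) to 1.0 (fully open); force is the grip in N (None keeps the last); returns when the fingers have stopped.
- dwell(seconds).
- solve_ik(position, orientation): joint angles nearest the present ones, or None.
- snapshot(name): name is "scene" or "top" or "wrist"; returns (picture, depth): 384x512x3 uint8, blue, green, red; 384x512 float32, m along the optical axis (not along the pixel's ray), 0 where there is no reading.
- camera_model(name): a dict with "fx", "fy", "cx", "cy" (pixels), "eye" and "attitude" of the camera in the world. Camera axes: x right, y down, z forward; pixel columns grow to the right and rows downward; lengths in m; the calibration is good to about 2 mm. A picture is of the moment at which its call begins: read the wrist's pose just before it. camera_model takes no time and is no camera call; for the wrist camera it gives the pose at the moment of the call.
A pose or a line that the arm cannot do raises MotionError and nothing moves.
- finish_job(): hands the job in, once; it reports no verdict.
Readings, each from a call of its own:
- current_time_s(): time.
- current_joint_positions(): joint angles.
- current_dq(): joint speeds.
- current_joint_torque(): joint torques, N m.
- current_position(): TCP position.
- current_orientation(): TCP orientation.
- current_wrist_force(): force on the tool from outside, world axes, zero at the start.
- current_wrist_torque(): the same for the moment, N m.
- current_grip_width(): opening from 0.0 (shut) to 1.0 (fully open).
Only numpy, scipy, OpenCV 4.12 (cv2) and the standard library are available. Lean on these libraries where they do the work, as an engineer would, in place of code of your own. Each camera call takes 0.05 s, during which the arm holds its last target.

## Working session

There is one attempt and no reset: what is moved stays moved. The work goes in short steps, each a Python script; the robot and the scene stay as the last script left them, time stands still between calls to the robot, and variables do not carry over. Pictures are saved under pics/ and viewed, and the job is handed in when it is done.

```bash
mkdir -p pics; ls
python3 - <<'E'
from cell import *
import cv2,numpy as np
for n in("scene","top"):
    p,d=snapshot(n); cv2.imwrite(f"pics/{n}0.png",p); np.savez(f"{n}0.npz",p=p,d=d)
    m=camera_model(n); print(n,m)
a=cv2.imread("pics/top0.png");cv2.imwrite("pics/top0b.png",cv2.resize(a,(800,600),interpolation=cv2.INTER_CUBIC))
a=cv2.imread("pics/scene0.png");cv2.imwrite("pics/scene0b.png",cv2.resize(a,(800,600),interpolation=cv2.INTER_CUBIC))
print(current_time_s())
E
```

```text
pics
scene {'fx': 372.75076217915785, 'fy': 372.75076217915785, 'cx': 254.6400008589775, 'cy': 193.49497544916034, 'eye': array([ 1.53786041, -0.08291509,  0.79414864]), 'attitude': array([[ 0.07880484,  0.56196117, -0.82340114],
       [ 0.99685578, -0.05127151,  0.0604134 ],
       [-0.00826704, -0.82557306, -0.56423469]])}
top {'fx': 359.6440856549943, 'fy': 359.6440856549943, 'cx': 253.3218148245264, 'cy': 192.6558797102642, 'eye': array([ 0.33833644, -0.00902438,  1.30489799]), 'attitude': array([[-0.02603011, -0.99412978,  0.10501625],
       [-0.99955068,  0.02432143, -0.01751882],
       [ 0.01486184, -0.10542508, -0.99431619]])}
0.1
```

View pics/top0b.png

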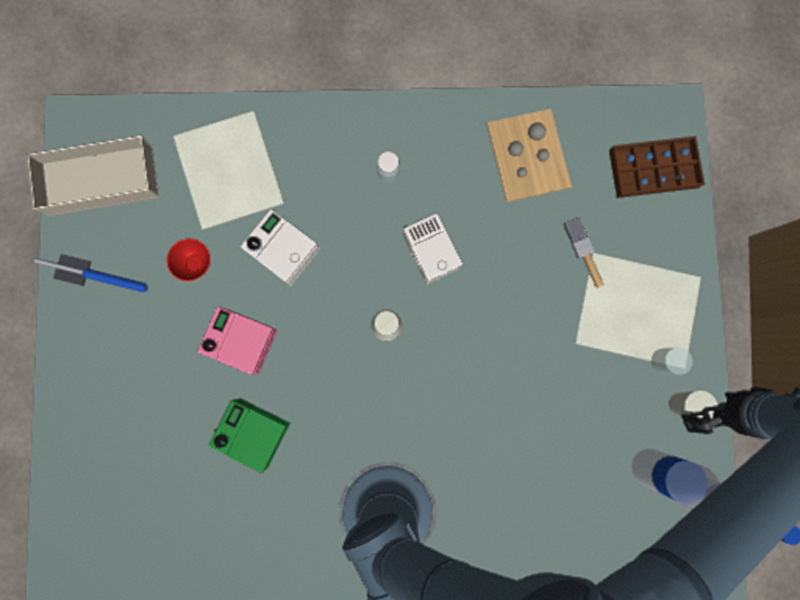

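View pics/scene0b.png

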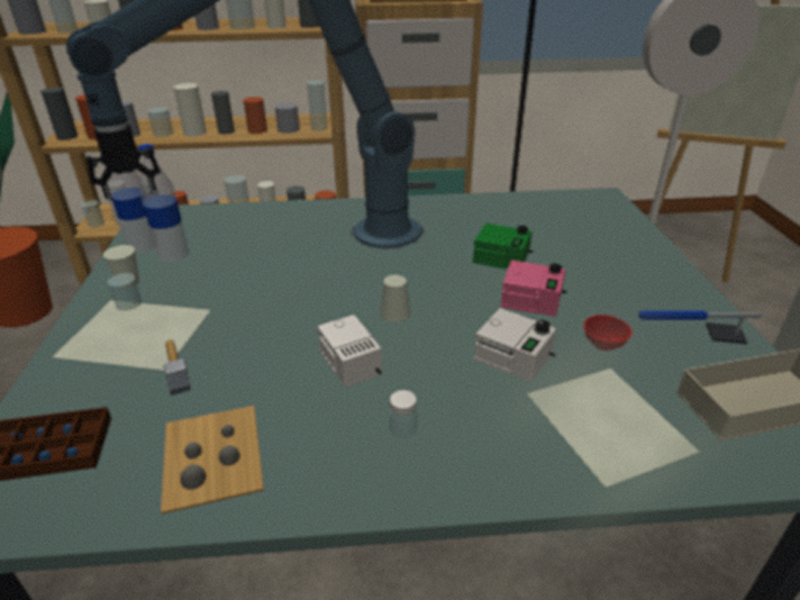

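Candidates (top view, 800x600 pixels):
- White unit with dial at (280,247); its dial is at (254,243) and its thumb mark at (294,258). This is the station.
- White slotted unit at (432,247): the filter, with thumb mark (442,265).
- Pink look-alike at (237,340) and green look-alike at (250,435).

The cup is at (386,325), the jar at (388,163), the bowl at (188,259) and the brush at (585,252). I'll check the station in a close crop.

```bash
cat > h.py <<'E'
import numpy as np
def pt(m,u,v,z=None,d=None):
    r=np.array([(u-m['cx'])/m['fx'],(v-m['cy'])/m['fy'],1.])
    w=np.asarray(m['attitude'])@r; e=np.asarray(m['eye'])
    return e+w*(d if d is not None else (z-e[2])/w[2])
E
python3 - <<'E'
import cv2
a=cv2.imread("pics/top0.png")[125:190,145:215]
cv2.imwrite("pics/crop_top.png",cv2.resize(a,(630,585),interpolation=cv2.INTER_CUBIC))
a=cv2.imread("pics/scene0.png")[190:250,295:365]
cv2.imwrite("pics/crop_sc.png",cv2.resize(a,(700,600),interpolation=cv2.INTER_CUBIC))
E
```

```text
(no output)
```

View pics/crop_top.png

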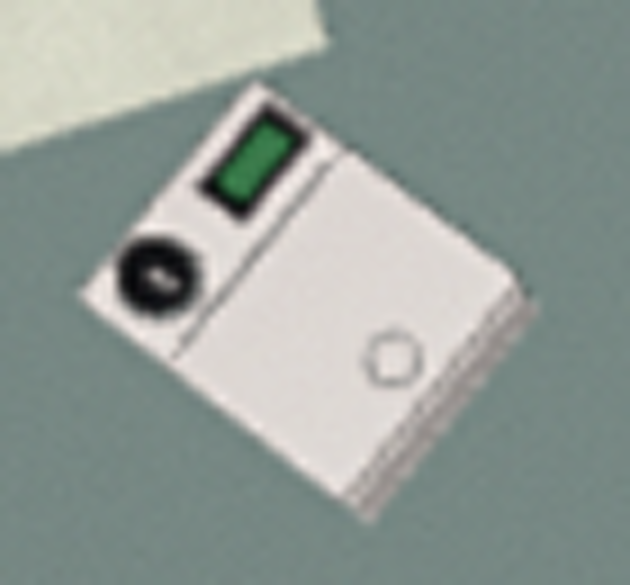

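View pics/crop_sc.png

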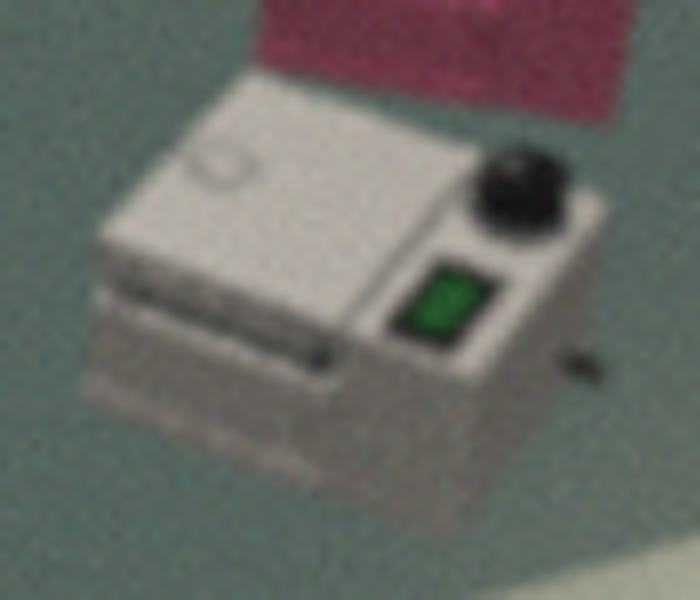

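The crop confirms the white unit with dial (155,277), green display and wide hatch. The thumb mark is at crop (393,358), which is top pixel (188.2,164.3) and scene pixel (316.8,205.9).

Run:
```python
from cell import *
from h import pt
import numpy as np
T=camera_model("top");S=camera_model("scene")
f=lambda x,y:((x+.5)/9-.5+145,(y+.5)/9-.5+125)
mk=pt(T,*f(393,358),z=.07); print("top",mk,"scene",pt(S,316.75,205.85,z=.07))
d=np.load("top0.npz")['d']; print(pt(T,188,164,d=float(d[164,188])))
c=[pt(T,*f(*q),z=.07) for q in((80,293),(258,82),(515,272),(345,500))]
for q in c: print(q)
rear=(c[0]+c[1])/2;fr=(c[2]+c[3])/2
x=rear-fr;print("depth",np.linalg.norm(x),"w",np.linalg.norm(c[0]-c[1]),"yaw",np.degrees(np.arctan2(x[1],x[0])), np.degrees(np.arctan2(*(c[0]-c[1])[:2][::-1]))-90)
print("pred mark",fr+x/np.linalg.norm(x)*.017)
for n,u,v,z in(("cup",386,325,.092),("jar",388,163,.075),("bowl",188,259,.045)): print(n,pt(T,u/1.5625,v/1.5625,z=z))
print(current_grip_width(),current_position(),current_orientation(),current_time_s(),grasp_offset)
```

```text
top [0.57317133 0.19268479 0.07      ] scene [0.57109707 0.19163268 0.07      ]
[0.57396497 0.19310439 0.07208456]
[0.60143097 0.3130216  0.07      ]
[0.68332474 0.2443091  0.07      ]
[0.605846   0.14534658 0.07      ]
[0.51829856 0.21145076 0.07      ]
depth 0.12846163506396835 w 0.10690181729599324 yaw 51.308070164765944 50.00185890695798
pred mark [0.57269954 0.19166748 0.07      ]
cup [ 0.4148886  -0.00783738  0.092     ]
jar [ 0.78217962 -0.02120267  0.075     ]
bowl [0.57838    0.43592361 0.045     ]
0.9983578556473659 [ 0.23580479 -0.60479738  0.23000558] [[ 9.31652812e-01  3.63348358e-01 -1.00433437e-03]
 [ 3.63349719e-01 -9.31650257e-01  2.18636184e-03]
 [-1.41277390e-04 -2.40185477e-03 -9.99997106e-01]] 0.1 -0.0187
```

```bash
cat >> h.py <<'E'
yaw=np.radians(50.7); M=np.array([.5722,.1922,.07]); X=np.array([np.cos(yaw),np.sin(yaw),0]); Y=np.array([-X[1],X[0],0]); Z=np.array([0,0,1.])
def ori(lean,k):
    l=np.radians(lean); z=-np.cos(l)*Z+np.sin(l)*X   # body leans to hatch front
    f=np.cos(l)*X+np.sin(l)*Z
    x={0:f,1:Y,2:-f,3:-Y}[k]
    return np.column_stack([x,np.cross(z,x),z])
E
python3 - <<'E'
from cell import *
from h import *
for k in range(4): print(k,solve_ik(M+.23*Z,ori(8,k)),solve_ik(M,ori(8,k)))
grip(0.0)
p=np.array(current_position()); move_straight(p+[0,0,.12],v=.2)
import sys
ks=[k for k in (0,2,1,3) if solve_ik(M+.23*Z,ori(8,k)) is not None and solve_ik(M,ori(8,k)) is not None]
q0=np.array(current_joint_positions())
k=min(ks,key=lambda k:np.abs(np.array(solve_ik(M+.23*Z,ori(8,k)))-q0).max()); print("k",k)
open("k","w").write(str(k))
goto(M+.18*Z-.05*X,ori(8,k))
print(current_position(),current_time_s(),current_grip_width(),current_wrist_force())
import cv2
m=camera_model("wrist");p,d=snapshot("wrist");cv2.imwrite("pics/w1.png",p);np.savez("w1.npz",d=d,**m)
p,d=snapshot("scene");cv2.imwrite("pics/s1.png",p)
E
```

```text
0 [ 24.93890877  17.01923547 -53.64050396  96.87362592  11.38593527
  65.79905698 -69.9316889 ] [ 19.14562167  34.00353958 -48.68234364 108.24474253  30.89806256
  44.43893444 -83.61561251]
1 [ 25.5271777   17.26202737 -54.43900156  96.85245145  11.77099098
  65.87186102  19.78223412] [ 21.49079322  35.54099217 -51.95346389 108.15078315  33.95203297
  45.58459707   4.20842747]
2 [ 36.01611599  24.16320999 -70.62827809  96.51164689  21.66186019
  68.38866446 102.43223543] [ 33.38376243  49.37564807 -71.63597109 107.72465559  54.12296371
  56.87397686  81.16204604]
3 [  16.98667344   14.45071276  -43.36545594   97.1784772     7.04308748
   65.09924807 -156.70762937] [   1.13639568   27.07496228  -25.66391196  109.05074663   11.71146792
   39.72907106 -159.22605891]
k 1
[0.54113283 0.15215766 0.24995012] 4.5083 0.0011480536661460138 [ 0.28059024 -1.18275575 -0.2012379 ]
```

View pics/w1.png

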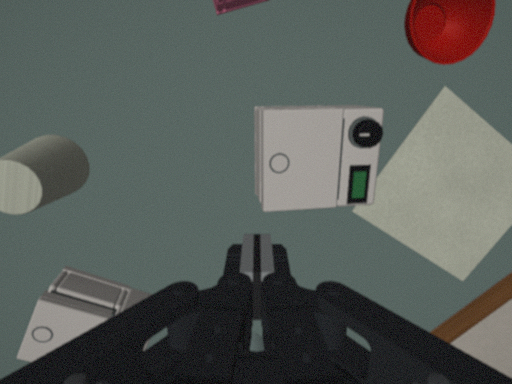

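View pics/s1.png

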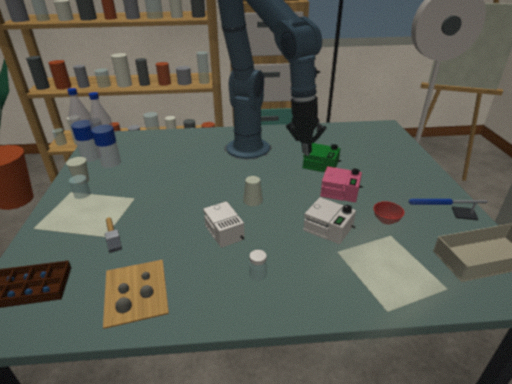

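The wrist picture shows the station ahead of the shut fingers. The ring is at about (279.5,163), the dial at (366,133), the filter at lower left and the cup at (45,173).

Run:
```python
from h import *
m=np.load("w1.npz"); print(pt(m,279.5,163,z=.07))
a,b=pt(m,380,108,z=.07),pt(m,264,108,z=.07); print(np.degrees(np.arctan2(*(a-b)[:2][::-1])))
c,d=pt(m,264,108,z=.07),pt(m,264,210,z=.07); print((c+d)/2+.017*X)
from cell import *
S=camera_model("scene");w=np.asarray(S['attitude']).T@(np.array(current_position())-S['eye']);print(w[:2]/w[2]*S['fx']+[S['cx'],S['cy']])
```

```text
[0.571443   0.19233638 0.07      ]
50.148457721199215
[0.57005179 0.19397504 0.07      ]
[307.07078576 153.34167409]
```

All the measurements agree within about 2 mm. Next: approach, press once, then retreat up and to the front.

Run:
```python
from cell import *
from h import *
import cv2
k=int(open("k").read()); P=M+.001*X; R=ori(8,k)
move_straight(P+.03*Z,R,v=.12)
dwell(.2); f0=np.array(current_wrist_force()); print(current_position(),f0)
hit=move_straight(P-.016*Z,R,v=.025,stop_force=9)
p=np.array(current_position()); f=np.array(current_wrist_force())
move_straight(p+.16*Z-.12*X,R,v=.35)
print(hit,p,f-f0,current_position(),current_time_s())
pic,d=snapshot("scene");cv2.imwrite("pics/s2.png",pic)
dwell(3.0)
pic,d=snapshot("scene");cv2.imwrite("pics/s3.png",pic)
pic,d=snapshot("top");cv2.imwrite("pics/t3.png",pic)
cv2.imwrite("pics/s23.png",np.hstack([cv2.resize(cv2.imread(f"pics/s{i}.png")[150:260,280:380],(400,440)) for i in(2,3)]))
print(current_time_s(),current_wrist_force()-f0)
```

```text
[0.5732776  0.19279231 0.10068395] [0.69138828 0.10220039 0.14096843]
True [0.57268028 0.19283366 0.06554418] [-1.75673262 -0.26441372  3.56853642] [0.49638578 0.09978993 0.22489755] 8.2833
11.4333 [-0.14424454 -1.02065388 -0.36592975]
```

View pics/s23.png

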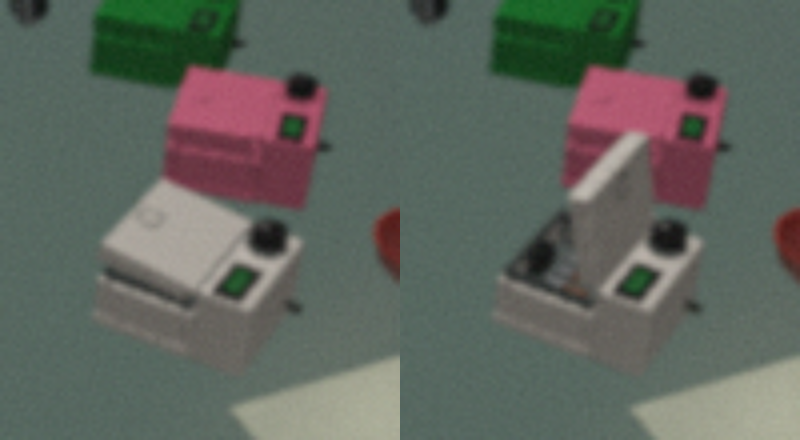

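View pics/t3.png

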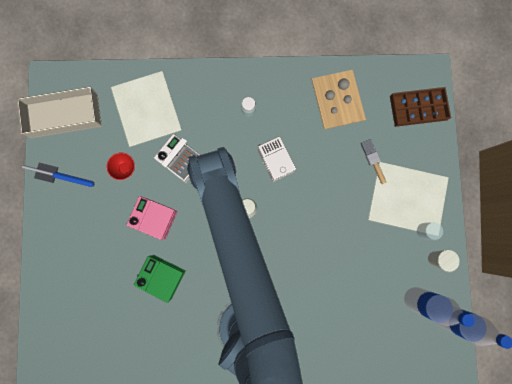

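View pics/s3.png

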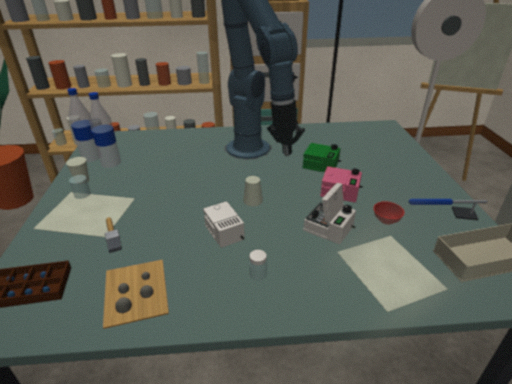

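After 3 s the station hatch stands upright (330,200) with the hand clear. The filter (223,222), cup (253,190), jar (258,264), bowl (389,212) and brush (112,235) look unmoved. I'll wait a little longer, compare before and after, and hand in.

Run:
```python
from cell import *
import cv2,numpy as np
dwell(1.7)
p,_=snapshot("scene");s3=cv2.imread("pics/s3.png");s0=cv2.imread("pics/scene0.png")
g=lambda a,r:cv2.GaussianBlur(a[r[1]:r[3],r[0]:r[2]],(0,0),1).astype(float)
for n,r in dict(station=(295,170,370,245),filter=(200,198,250,248),cup=(240,172,268,208),jar=(245,245,275,282),bowl=(368,198,410,228),brush=(98,212,128,252)).items():
    print(n,"since start %.1f since s3 %.1f (max abs)"%(abs(g(p,r)-g(s0,r)).max(),abs(g(p,r)-g(s3,r)).max()))
finish_job(); print(current_time_s())
```

```text
station since start 156.0 since s3 3.0 (max abs)
filter since start 6.0 since s3 3.0 (max abs)
cup since start 5.0 since s3 4.0 (max abs)
jar since start 7.0 since s3 3.0 (max abs)
bowl since start 5.0 since s3 3.0 (max abs)
brush since start 6.0 since s3 3.0 (max abs)
the job is handed in; nothing more can be done
the job is handed in; nothing more can be done
```

The station's hatch is open and the job is handed in, about 13 s into the 35 s allowed. With shut fingers I pressed the thumb mark once, at (0.573, 0.193). The 9 N force stop tripped with the fingertips about 4.5 mm below the shut hatch top. I then pulled the hand up and away to the front, and the hatch popped up by itself.

**Station hatch:** the camera shows it partly up as the hand left and upright 3 s later. It had not changed after another 1.7 s with the hand clear.

**Other things:** the filter unit, cup, jar, bowl and brush show only noise-level differences from the first picture, so the filter hatch looks still shut and nothing was moved.

**Limits of the checks:** I had no direct reading of the hatch angles, so open and shut were judged from pictures only. The force read just after the stop was about 4 N, below the 9 N trip. I take this as the arm easing off, and the hatch popping open shows the press went far enough. No check failed.

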